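Clear and offer up the lace cutter's cover

TASK

The cover plate of the green lace cutter has been used as a tray: take it by its black grip, tip its three brass thumb nuts off over its open edge into the blue dish, without picking the nuts up. Then hold the cover level, hovering a centimetre or so above the cutter without touching it, each of its three holes centred over its own threaded hole (the pair of holes is at the open edge) so that I can start the screws. Finish while still holding it there, and leave the other things on the bench where they are.

Things in the scene. Friction and masses are not known exactly. Their poses are not given: they have to be found in the camera images.
- cover: Aluminium plate 160 (x) x 120 (y) x 5 mm, 0.25 to 0.4 kg, loose on the bench, three nuts on it. Origin: centre of its underside, z up. Both long sides (y = +-58.5 mm) have a flange rising 10 mm above its top; the nuts leave over the open short edge at x = -80 mm, which at the start points roughly to the robot. Three 14 mm through holes. Lifted by its black grip (see rib_top).
- hole0 (a point): Centre of the cover's left front hole, at the underside: cover x -62, y +42, z 0 mm.
- hole1 (a point): Centre of the cover's right front hole, at the underside: cover x -62, y -42, z 0 mm.
- hole2 (a point): Centre of the cover's single rear hole behind the grip, at the underside: cover x +63, y 0, z 0 mm.
- rib_top (a point): Middle of the top of the cover's black grip, an upright rib fixed on the plate: cover x +35, y 0, z +50 mm. The rib is 12 mm thick along cover x, 60 mm long along y and stands from 5 to 50 mm above the underside. Pinch it from above, fingers closing along the cover's x.
- nut0: Brass thumb nut, round, 22 mm diameter (lower 8 mm) with a 14 mm neck, 13 mm tall overall, 25 g; one of three lying on the cover between the grip and the open edge. Polished: it slides on the cover once that is tipped some 14 to 20 degrees. Origin: centre of its underside.
- nut1: Brass thumb nut, round, 22 mm diameter (lower 8 mm) with a 14 mm neck, 13 mm tall overall, 25 g; one of three lying on the cover between the grip and the open edge. Polished: it slides on the cover once that is tipped some 14 to 20 degrees. Origin: centre of its underside.
- nut2: Brass thumb nut, round, 22 mm diameter (lower 8 mm) with a 14 mm neck, 13 mm tall overall, 25 g; one of three lying on the cover between the grip and the open edge. Polished: it slides on the cover once that is tipped some 14 to 20 degrees. Origin: centre of its underside.
- dish: Blue open square dish, 170 x 170 mm outside, 45 mm high, walls and floor about 4 mm, 0.5 kg, loose on the bench. Origin: centre of its underside; x and y along its sides, z up.
- cutter: Green lace cutter, cover off, bolted down: block 160 (x) x 120 (y) x 50 mm high. Flat top with two steel rollers (at most 2.5 mm proud); small crank on the +x side, out to x = +130 mm, below the top. Origin: centre of its underside, z up. The cover belongs above its top in the same orientation: cover x along cutter x, cover y along cutter y, origins in line.
- thread0 (a point): Mouth of the threaded hole (6 mm, steel insert 17 mm across) for hole0, on the cutter's top: cutter x -62, y +42, z 50 mm.
- thread1 (a point): Mouth of the threaded hole for hole1: cutter x -62, y -42, z 50 mm.
- thread2 (a point): Mouth of the threaded hole for hole2: cutter x +63, y 0, z 50 mm.
- balm_tin: Bystander: closed round steel tin, 80 mm diameter, 35 mm high. Origin: centre of its underside.
- tin_lid: Bystander: shallow round steel lid lying open, 84 mm diameter, 14 mm high. Origin: centre of its underside.
- jar: Bystander: amber glass jar, 60 mm diameter, 70 mm high. Origin: centre of its underside.
- glue_pot: Bystander: white ceramic pot, 68 mm diameter, 65 mm high. Origin: centre of its underside.
- awl: Bystander: awl with a red handle and thin steel shaft, 200 mm long, 26 mm high, lying along its x. Origin: its middle, at bench height.
- mallet: Bystander: rubber-headed mallet with wooden handle, 260 mm long, lying along its x. Origin: its middle, at bench height.
Not all that is in view belongs to the job. There is more than one size of the dish; the one meant has the size given above.

How it is judged:
On the way:
1. all three nuts have gone into the dish, and the cover is still tipped and in the fingers (x of nut0 in the frame of dish between -0.082 and 0.082 m and y of nut0 in the frame of dish between -0.082 and 0.082 m and z of nut0 in the frame of dish between 0 and 0.04 m and x of nut1 in the frame of dish between -0.082 and 0.082 m and y of nut1 in the frame of dish between -0.082 and 0.082 m and z of nut1 in the frame of dish between 0 and 0.04 m and x of nut2 in the frame of dish between -0.082 and 0.082 m and y of nut2 in the frame of dish between -0.082 and 0.082 m and z of nut2 in the frame of dish between 0 and 0.04 m and angle between cover's own z axis and vertical above 0.25 rad and contact force between cover and the fingers above 1 N), for 0.1 s.
At the end, for the whole second after the job is handed in: All three nuts lie at rest in the dish. The cover is held still in the fingers, level within 4 degrees, its underside 4 to 25 mm above the cutter's top and not touching it, each of its three holes within 4 mm horizontally of its own threaded hole (so the whole thread shows through the 14 mm hole) (x of nut0 in the frame of dish between -0.082 and 0.082 m and y of nut0 in the frame of dish between -0.082 and 0.082 m and z of nut0 in the frame of dish between 0 and 0.04 m and x of nut1 in the frame of dish between -0.082 and 0.082 m and y of nut1 in the frame of dish between -0.082 and 0.082 m and z of nut1 in the frame of dish between 0 and 0.04 m and x of nut2 in the frame of dish between -0.082 and 0.082 m and y of nut2 in the frame of dish between -0.082 and 0.082 m and z of nut2 in the frame of dish between 0 and 0.04 m and horizontal distance between hole0 and thread0 below 0.004 m and horizontal distance between hole1 and thread1 below 0.004 m and horizontal distance between hole2 and thread2 below 0.004 m and z of cover in the frame of cutter between 0.054 and 0.075 m and angle between cover's own z axis and vertical below 0.07 rad and contact force between cover and cutter below 0.3 N and contact force between cover and the fingers above 1 N and linear speed of each of cover, nut0, nut1, nut2 below 0.02 m/s); the arm keeps its last pose, push and grip.
It fails at once if a bystander is shifted by more than 3 cm (distance of any of balm_tin, tin_lid, jar, glue_pot, mallet, awl from where it was at the start of the episode above 0.03 m).
It fails at once if a nut is gripped or pressed by the fingers (over 10 N) (contact force between any of nut0, nut1, nut2 and the fingers above 10 N).
It also fails if it takes over 58 s, if anything falls off the work surface, if the arm or the gripper's body presses on something with over 40 N, if the wrist force passes 120 N, or if a joint passes its speed limit or range.

ROBOT

A 6-joint arm with a two-finger parallel gripper is mounted at the origin on the work surface. World frame = base frame: x ahead of the robot, y to its left, z up, the work surface at z = 0. Lengths are in m, angles in rad, forces in N, time in s.
With the tool pointing down it reaches from about 0.3 to 0.825 m from the base axis. Payload 5.4 kg.
Tool frame: the origin (TCP) lies midway between the tips of the shut fingers; the grasp point (between the pads) lies 19 mm behind it (bot.grip_point_offset is the distance from the TCP to the grasp point, in m); z points along the fingers, y is the line along which they close (so a half turn about z gives the same grasp; the last joint's range is limited). The gripper opens to 92 mm and grips with 3 to 60 N. Pads are 20 mm wide; open, the fingers measure 128 mm over their backs; the gripper's body (75 mm by 189 mm) begins 69 mm behind the grasp point.
Start: joints at [0.994, 0.158, 1.597, -0, 1.386, -0.21], TCP at [0.206, 0.537, 0.215] pointing down, gripper open.
Joint ranges: [-2.91, 2.91], [-0.94, 2.29], [0.18, 2.7], [-1.29, 4.43], [0.17, 2.64], [-3, 3]. Speed limits (rad/s): [2.57, 2.57, 3.14, 3.14, 3.14, 3.14].

INTERFACE

Orientations are given as a unit quaternion [w, x, y, z].
In Python, from plant import sensors, optics, workorder, bot gives the robot as it stands. The module is installed in compiled form; this text tells all that it offers.
- The arm moves only by the tool carry_out, never from a script. Its argument "increments" is a list of rows, each an object of numbers: "dx", "dy", "dz": the shift along the tool's x, y, z normalised to -1 to 1, where 1 is 0.75 m; "spin": the turn about the tool's z normalised to -1 to 1, where 1 is pi/4 rad. A call has 1 to 5 rows; each row shifts and turns the commanded pose from where the row before left it, along the tool's axes as they then stand; what a row does not reach is not made up. A row lasts 1/12 s, in which the tool goes at most 41.7 mm and 7.16 degrees, less where a joint would pass 70% of its speed; a pose out of reach is approached as far as the arm can. A call with a number of a shift or a turn outside -1 to 1 is refused whole. A call with a gripper value outside its range is refused whole. "fingers" is the opening, from -1 (shut) to 1 (fully open), set as the call begins (left out, the last holds). The fingers move at their own pace and stop on an object; "grip_force" is the grip in N (left out, the last holds). Time passes only in rows, so rows that do not move let the fingers close. It gives the time, the measured TCP pose, the force, the opening and the grip force at its end, in the units of the state.
- sensors.get_obs(): the state, without advancing time (a new reading comes with each control period).
- optics.capture(name): name is "side" or "top" or "wrist"; returns (picture, depth): 400x640x3 uint8, blue, green, red; 400x640 float32, m along the optical axis (not along the pixel's ray), 0 where there is no reading.
- optics.get_calibration(name): a dict with "K" (3x3 intrinsics, pixels), "D" ([k1, k2, p1, p2, k3] as OpenCV has them; the pictures are not rectified), "R" (3x3) and "t" (3): a world point X has camera coordinates R X + t. Camera axes: x right, y down, z forward; pixel columns grow to the right and rows downward; lengths in m; the calibration is good to about 2 mm. A picture is of the moment at which its call begins: read the wrist's pose just before it. get_calibration takes no time and is no camera call; for the wrist camera it gives the pose at the moment of the call.
- workorder.close_job(): hands the job in; it is judged then, once.
The state is a dict: "clock": time; "joint_positions": joint angles; "qd": joint speeds; "tau": joint torques, N m; "eef_pos": TCP position; "orientation": TCP orientation; "contact_force": force on the tool from outside, world axes, zero at the start; "moment": the same for the moment, N m; "finger_gap": opening from 0.0 (shut) to 1.0 (fully open); "grip_force": force on a finger pad.
Only numpy, scipy, OpenCV 4.12 (cv2) and the standard library are available. Lean on these libraries where they do the work, as an engineer would, in place of code of your own. Each camera call takes 0.05 s, during which the arm holds its last target. There are 200 camera calls.

## Working session

There is one attempt and no reset: what is moved stays moved. The work goes in short steps, Python scripts to look and compute and a tool call to move; the robot and the scene stay as the last step left them, time stands still between calls to the robot, and variables do not carry over. Pictures are saved under pics/ and viewed, at most 10 in all, crops included, and the job is handed in when it is done.

Besides the shell and the picture viewer there is one more tool, called as name(argument=value, ...), one argument or row to a line, values as JSON. carry_out: Moves the arm, as the interface text tells. Its arguments: {"type":"object","properties":{"increments":{"type":"array"},"fingers":{"type":"number"},"grip_force":{"type":"number"}},"required":["increments"]}

```bash
mkdir -p pics
cat > h.py <<'E'
import numpy as np, cv2, json
from plant import sensors, optics, workorder, bot
def cap(n):
    c=optics.get_calibration(n); p,d=optics.capture(n)
    return p,d,{k:np.array(v,float) for k,v in c.items()}
def ray(c,uv):
    uv=np.array(uv,float).reshape(-1,1,2)
    n=cv2.undistortPoints(uv,c['K'],c['D']).reshape(-1,2)
    r=np.c_[n,np.ones(len(n))]@c['R']; o=-c['R'].T@c['t']
    return o,r
def plane(c,uv,z):
    o,r=ray(c,uv); return o+r*((z-o[2])/r[:,2:3])
def cloud(c,d):
    v,u=np.mgrid[:d.shape[0],:d.shape[1]]
    o,r=ray(c,np.stack([u,v],-1).reshape(-1,2)); 
    return (o+r*d.reshape(-1,1)).reshape(*d.shape,3)
E
python3 - <<'E'
from h import *
print(sensors.get_obs(), bot.grip_point_offset)
for n in ['top','side','wrist']:
    p,d,c=cap(n); cv2.imwrite(f'pics/{n}0.png',p); np.savez(f'{n}0.npz',p=p,d=d,**c)
    print(n,c['K'].round(1).tolist(),(-c['R'].T@c['t']).round(3),c['R'][2].round(3))
E
```

```text
{'clock': 0.0, 'joint_positions': array([ 9.93909596e-01,  1.59031993e-01,  1.59824484e+00,  2.98312570e-05,
        1.38618209e+00, -2.10097952e-01]), 'qd': array([-0.0003819 , -0.00132568,  0.00016955,  0.00054889,  0.00300592,
        0.00034764]), 'tau': array([ 2.11011815e-03, -3.85572374e+01, -3.22112989e+01,  7.02098454e-02,
        3.77021637e-02, -9.12776022e-05]), 'eef_pos': array([0.20586642, 0.53621237, 0.21362219]), 'orientation': array([-3.71318543e-04,  1.82370710e-01,  9.83229400e-01, -8.56200587e-04]), 'contact_force': array([-0.88503212, -0.83622073, -0.23162949]), 'moment': array([ 0.01887162, -0.02721456,  0.00544432]), 'grip_force': 0.0, 'finger_gap': 0.9976392027635298} 0.0187
top [[440.7, 0.0, 320.4], [0.0, 440.7, 209.8], [0.0, 0.0, 1.0]] [ 0.375 -0.018  1.691] [ 0.071 -0.006 -0.997]
side [[410.4, 0.0, 317.1], [0.0, 410.4, 196.1], [0.0, 0.0, 1.0]] [0.276 0.871 0.754] [ 0.17  -0.777 -0.606]
wrist [[282.7, 0.0, 318.1], [0.0, 282.7, 200.9], [0.0, 0.0, 1.0]] [0.134 0.564 0.384] [ 0.256 -0.099 -0.962]
```

View pics/top0.png

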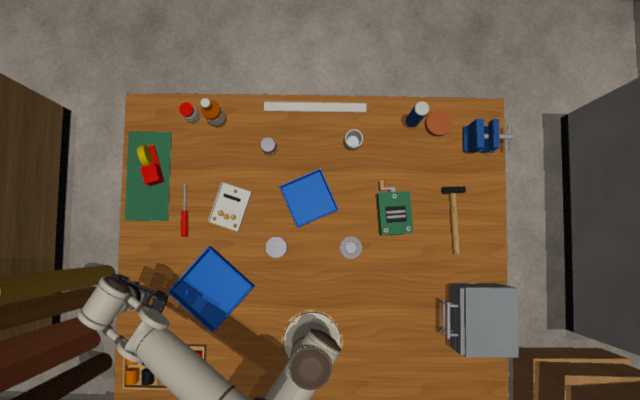

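View pics/side0.png

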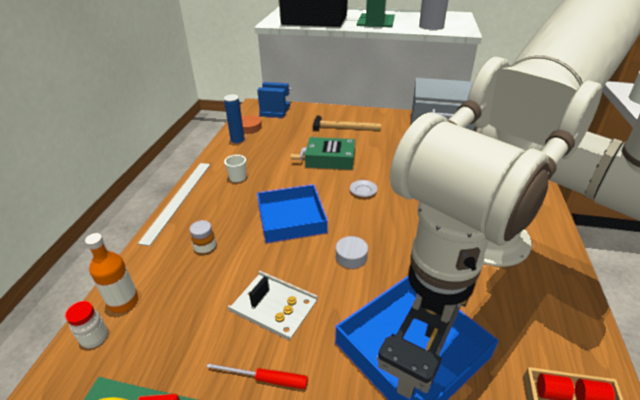

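The top view has up as +x and left as +y. It shows:
- cover at (230,206), with its open edge and the nuts toward the robot
- small dish at (309,198)
- large dish at (211,288)
- cutter at (395,213)
- bystanders: the awl at (184,212), tin (276,247), lid (351,247), jar (268,146), pot (353,140) and mallet (455,220)

The side view agrees. Next I measure from the depth and colour data.

```bash
cat > meas.py <<'E'
from h import *
def comp(m,near=None,amin=20):
    n,l,s,c=cv2.connectedComponentsWithStats(m.astype(np.uint8)); 
    return [(l==i,s[i,4],c[i]) for i in range(1,n) if s[i,4]>=amin]
def rect(P):  # min area rect on xy mm
    r=cv2.minAreaRect((P[:,:2]*1000).astype(np.float32)); return np.array(r[0]).round(1),np.array(r[1]).round(1),round(r[2],1)
if __name__=='__main__':
  for n in ['top','side']:
    f=np.load(n+'0.npz'); c={k:f[k] for k in 'KDRt'}; p=f['p'];X=cloud(c,f['d']); h=cv2.cvtColor(p,cv2.COLOR_BGR2HSV).astype(int)
    roi=(X[...,0]>.2)&(X[...,0]<.75)&(X[...,1]>-.5)&(X[...,1]<.5)&(X[...,2]<.12)
    H,S,V=h[...,0],h[...,1],h[...,2]
    print(n,'bench z',np.median(X[...,2][roi&(H>5)&(H<20)&(S>80)]))
    for nm,m in dict(blue=(H>100)&(H<125)&(S>120)&(V>60),green=(H>60)&(H<95)&(S>70)&(V>30),white=(S<60)&(V>130),black=(V<40),brass=(H>12)&(H<32)&(S>110)&(V>120)).items():
      for k,a,ce in comp(m&roi&((X[...,2]>.003)|(nm!='brass')),amin=8 if nm=='brass' else 30):
        P=X[k]; print(n,nm,a,ce.round(),rect(P),'z',np.percentile(P[:,2],[5,50,95]).round(3))
E
python3 meas.py
```

```text
top bench z -0.0013596469252566967
top blue 1999 [309. 198.] (array([538.3,  18.1]), array([168.6, 170.1]), 24.4) z [-0.004  0.003  0.042]
top blue 1662 [213. 272.] (array([274. , 359.3]), array([281.1, 147.7]), 89.9) z [-0.002  0.005  0.057]
top green 967 [394. 212.] (array([ 484.3, -307.8]), array([157.8, 119.5]), 4.3) z [0.04  0.048 0.054]
top white 129 [267. 145.] (array([729.7, 173.7]), array([39.8, 52.4]), 0.4) z [0.063 0.069 0.074]
top white 33 [353. 145.] (array([ 739.6, -149.1]), array([19.7, 56.4]), 1.3) z [0.004 0.061 0.07 ]
top white 1134 [230. 206.] (array([504.4, 319.7]), array([122.3, 160.6]), 72.4) z [-0.003  0.004  0.013]
top white 33 [389. 189.] (array([ 572.6, -283.9]), array([16.6, 54.5]), 5.7) z [0.03  0.036 0.041]
top white 355 [276. 247.] (array([350.2, 137.9]), array([76.1, 78.5]), 1.0) z [0.025 0.033 0.04 ]
top white 361 [350. 247.] (array([ 355.5, -144.3]), array([80.4, 79.9]), 88.7) z [-0.001  0.008  0.017]
top brass 14 [205. 166.] (array([658.2, 420.3]), array([11. , 36.5]), 65.6) z [0.003 0.004 0.006]
top brass 8 [270. 165.] (array([664.9, 168. ]), array(
[... 8956 characters left out ...]
[0.003 0.004 0.004]
side brass 121 [289. 305.] (array([464.4, 323.6]), array([41.8, 18.9]), 87.2) z [0.011 0.016 0.021]
side brass 66 [279. 317.] (array([478.6, 358.4]), array([17.5, 17.9]), 15.4) z [0.011 0.015 0.02 ]
side brass 8 [204. 320.] (array([640.9, 391.5]), array([14.8,  3. ]), 0.1) z [0.003 0.004 0.004]
side brass 8 [176. 341.] (array([676.1, 452.3]), array([11.6,  4.9]), 8.3) z [0.003 0.003 0.004]
side brass 9 [191. 347.] (array([640.3, 460.7]), array([8. , 7.3]), 14.4) z [0.003 0.003 0.005]
side brass 8 [291. 352.] (array([434.2, 429.6]), array([8.1, 4.3]), 12.9) z [0.003 0.004 0.005]
side brass 9 [211. 359.] (array([588.2, 477. ]), array([8.2, 9. ]), 86.3) z [0.003 0.003 0.004]
```

Run:
```python
import cv2
p=cv2.imread('pics/top0.png'); a=cv2.resize(p[170:260,190:440],(800,288),interpolation=cv2.INTER_CUBIC)
q=cv2.imread('pics/side0.png'); b=cv2.resize(q[265:345,220:330],(396,288),interpolation=cv2.INTER_CUBIC); c=cv2.resize(q[125:180,285:365],(404,288),interpolation=cv2.INTER_CUBIC)
cv2.imwrite('pics/crop1.png',cv2.vconcat([a,cv2.hconcat([b,c])]))
```

```text
(no output)
```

View pics/crop1.png

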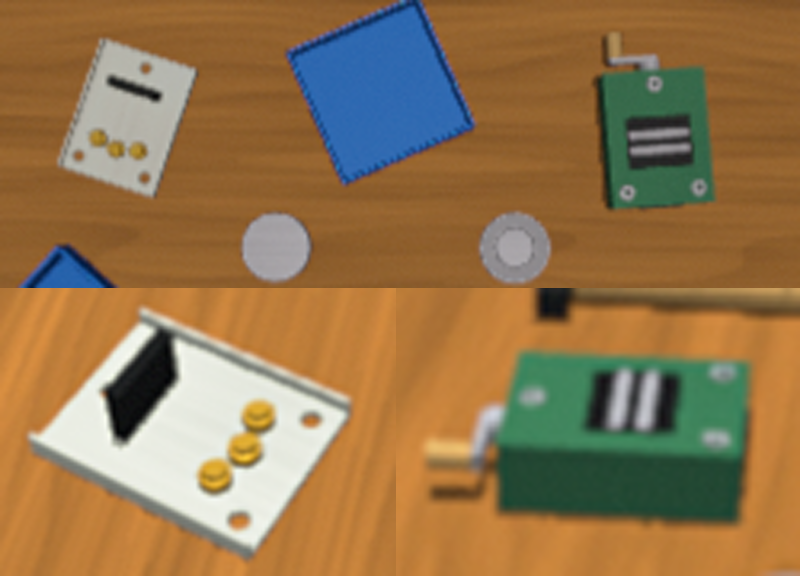

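The crop shows the grip as an upright rib behind the three nuts, with two holes at the open edge. The cutter's thread pair is on the side nearest the robot.

Both views agree within about 2 mm:
- cover: (0.504, 0.320), yaw -17.8°
- 170 mm dish: (0.538, 0.019), yaw 24.3°
- cutter: about (0.486, -0.306), yaw 4.6°, top at 0.05 m

The moves can't tilt the tool. So I'll grip the rib by its two ends, which lets the cover pivot about its own y axis in a loosened grip, and clamp it hard for level holding.

carry_out(
  increments=[
    {"dx": -0.0434,"dy": -0.0103,"dz": 0.0098,"spin": -0.071},
    {"dx": -0.0434,"dy": -0.0103,"dz": 0.0098},
    {"dx": -0.0434,"dy": -0.0103,"dz": 0.0098},
    {"dx": -0.0434,"dy": -0.0103,"dz": 0.0098},
    {"dx": -0.0434,"dy": -0.0103,"dz": 0.0098},
  ],
)

```text
schema error: expected keys dx, dy, dz, spin
```

carry_out(
  increments=[
    {"dx": -0.0434,"dy": -0.0103,"dz": 0.0098},
    {"dx": -0.0434,"dy": -0.0103,"dz": 0.0098},
    {"dx": -0.0434,"dy": -0.0103,"dz": 0.0098},
    {"dx": -0.0434,"dy": -0.0103,"dz": 0.0098},
    {"dx": -0.0434,"dy": -0.0103,"dz": 0.0098},
  ],
)

```text
schema error: expected keys dx, dy, dz, spin
```

carry_out(
  increments=[
    {"dx": -0.0434,"dy": -0.0103,"dz": 0.0098},
    {"dx": -0.0434,"dy": -0.0103,"dz": 0.0098},
    {},
    {},
  ],
)

```text
schema error: expected keys dx, dy, dz, spin
```

```bash
cat >> h.py <<'E'
def tool():
    from scipy.spatial.transform import Rotation as R
    o=sensors.get_obs(); w,x,y,z=o['orientation']; M=R.from_quat([x,y,z,w]).as_matrix()
    return o,np.array(o['eef_pos']),M
def go(target,yaw):  # world target, wanted yaw (deg) of tool y -> normalised totals
    o,p,M=tool(); y=np.degrees(np.arctan2(M[1,1],M[0,1]))
    d=M.T@(np.array(target)-p); print('clock',o['clock'],'p',p.round(4),'yaw',y.round(2),'tilt',np.degrees(np.arccos(-M[2,2])).round(2),'F',np.round(o['contact_force'],1),'gap',round(o['finger_gap'],3),o['grip_force'])
    s=-(yaw-y)/45
    ya=np.radians(yaw); X=np.array([np.sin(ya),-np.cos(ya)]); 
    print('in present axes /0.75',(d/.75).round(4),'spin',round(s,4),'dist',np.linalg.norm(d))
    e=(np.array(target)-p); Tx=np.array([-np.sin(ya),np.cos(ya)]);Ty=np.array([np.cos(ya),np.sin(ya)])
    print('in final axes /0.75',(np.array([e[:2]@Tx,e[:2]@Ty,-e[2]])/.75).round(4))
E
python3 - <<'E'
from h import *
from meas import comp,rect
go([.5373,.3098,.125],72.2)
p,d,c=cap('wrist'); cv2.imwrite('pics/wrist1.png',p); X=cloud(c,d)
V=cv2.cvtColor(p,cv2.COLOR_BGR2HSV)[...,2]
for k,a,ce in comp((V<60)&(X[...,2]>.045)&(X[...,2]<.06),amin=100): print(a,ce,rect(X[k]),np.median(X[k][:,2]))
E
```

```text
clock 0.15 p [0.206  0.5363 0.2138] yaw 68.98 tilt 0.08 F [-0.4  1.1  0.5] gap 0.997 0.0
in present axes /0.75 [-0.5208 -0.1233  0.1185] spin -0.0715 dist 0.41108724708426386
in final axes /0.75 [-0.513  -0.1525  0.1185]
```

View pics/wrist1.png

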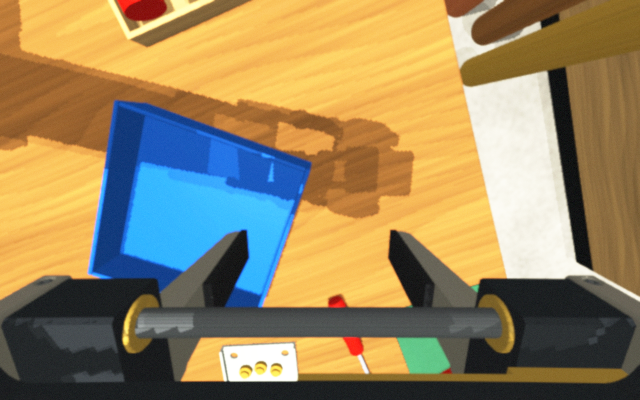

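All four keys are required, so nothing moved. The wrist view shows the fingers across the lower part, the large dish at left and the cover at the bottom (260,362). I'll send the moves again with all the keys.

carry_out(
  increments=[
    {"dx": -0.0427,"dy": -0.0127,"dz": 0.0099,"spin": -0.0715},
    {"dx": -0.0427,"dy": -0.0127,"dz": 0.0099,"spin": 0},
    {"dx": -0.0427,"dy": -0.0127,"dz": 0.0099,"spin": 0},
    {"dx": -0.0427,"dy": -0.0127,"dz": 0.0099,"spin": 0},
    {"dx": -0.0427,"dy": -0.0127,"dz": 0.0099,"spin": 0},
  ],
)

```text
clock: 0.62
eef_pos: [0.3439, 0.4399, 0.177]
orientation: [-0.0, 0.155, 0.988, -0.0]
contact_force: [0.7, 1.2, 0.2]
finger_gap: 1.0
grip_force: 0.0
```

carry_out(
  increments=[
    {"dx": -0.0427,"dy": -0.0127,"dz": 0.0099,"spin": 0},
    {"dx": -0.0427,"dy": -0.0127,"dz": 0.0099,"spin": 0},
    {"dx": -0.0427,"dy": -0.0127,"dz": 0.0099,"spin": 0},
    {"dx": -0.0427,"dy": -0.0127,"dz": 0.0099,"spin": 0},
    {"dx": -0.0427,"dy": -0.0127,"dz": 0.0099,"spin": 0},
  ],
)

```text
clock: 1.03
eef_pos: [0.482, 0.3454, 0.1398]
orientation: [-0.0, 0.155, 0.988, -0.0]
contact_force: [0.1, 0.3, 1.3]
finger_gap: 0.998
grip_force: 0.0
```

carry_out(
  increments=[
    {"dx": -0.0427,"dy": -0.0127,"dz": 0.0099,"spin": 0},
    {"dx": -0.0427,"dy": -0.0127,"dz": 0.0099,"spin": 0},
    {"dx": 0,"dy": 0,"dz": 0,"spin": 0},
    {"dx": 0,"dy": 0,"dz": 0,"spin": 0},
  ],
)

```text
clock: 1.37
eef_pos: [0.5366, 0.3077, 0.1246]
orientation: [-0.001, 0.156, 0.988, -0.0]
contact_force: [-0.6, 0.1, 0.1]
finger_gap: 1.0
grip_force: 0.0
```

Run:
```python
from h import *
from meas import comp,rect
go([.5373,.3098,.125],72.2)
p,d,c=cap('wrist'); cv2.imwrite('pics/wrist2.png',p); X=cloud(c,d)
h=cv2.cvtColor(p,cv2.COLOR_BGR2HSV); V=h[...,2]
near=np.hypot(X[...,0]-.537,X[...,1]-.31)<.06
for k,a,ce in comp((V<70)&near&(X[...,2]>.008)&(X[...,2]<.06),amin=100): print(a,ce,rect(X[k]),np.percentile(X[k][:,2],[5,50,95]))
for k,a,ce in comp((V>120)&(h[...,1]<70)&(X[...,2]<.02)&(np.hypot(X[...,0]-.504,X[...,1]-.32)<.12),amin=300): print('w',a,ce,rect(X[k]),np.percentile(X[k][:,2],[5,50,95]))
```

```text
clock 1.3667 p [0.5366 0.3077 0.1246] yaw 72.04 tilt 0.1 F [-0.6  0.1  0.1] gap 1.0 0.0
in present axes /0.75 [-0.      0.003  -0.0006] spin -0.0035 dist 0.0022861734617338554
in final axes /0.75 [-0.      0.003  -0.0006]
1326 [321.04449472 202.50754148] (array([536. , 310.7]), array([57.5, 12.2]), 72.2) [0.0183806  0.04894127 0.05065967]
w 16168 [321.30096487 153.03414151] (array([506.2, 320.5]), array([127.7, 168.3]), 72.4) [0.00367737 0.00502243 0.01436705]
```

View pics/wrist2.png

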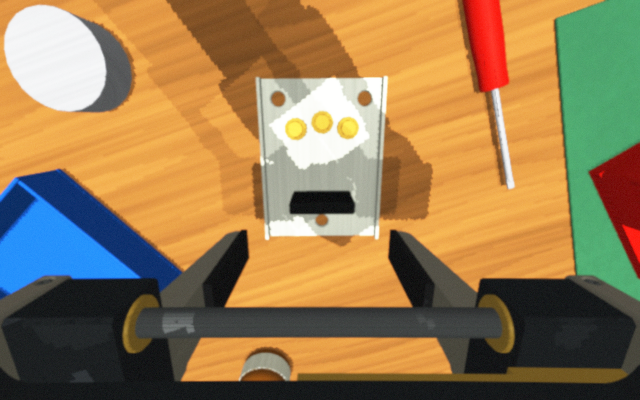

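The wrist view shows the rib at (322,202), centred between the fingers, with the nuts at (296,128), (322,122) and (348,127). The rib measures (0.536, 0.3107), top 0.050 m, yaw 72.2°, which matches the text. I'll descend until the tips are at about 33 mm, above the flanges, and close.

carry_out(
  increments=[
    {"dx": 0,"dy": 0.0036,"dz": 0.0244,"spin": -0.003},
    {"dx": 0,"dy": 0,"dz": 0.0244,"spin": 0},
    {"dx": 0,"dy": 0,"dz": 0.0244,"spin": 0},
    {"dx": 0,"dy": 0,"dz": 0.0244,"spin": 0},
    {"dx": 0,"dy": 0,"dz": 0.0244,"spin": 0},
  ],
)

```text
clock: 1.83
eef_pos: [0.5357, 0.3129, 0.0338]
orientation: [0.0, 0.152, 0.988, 0.0]
contact_force: [0.1, -0.6, -0.8]
finger_gap: 0.998
grip_force: 0.0
```

carry_out(
  increments=[
    {"dx": 0,"dy": 0,"dz": 0,"spin": 0},
    {"dx": 0,"dy": 0,"dz": 0,"spin": 0},
    {"dx": 0,"dy": 0,"dz": 0,"spin": 0},
    {"dx": 0,"dy": 0,"dz": 0,"spin": 0},
    {"dx": 0,"dy": 0,"dz": 0,"spin": 0},
  ],
  fingers=-1,
  grip_force=50,
)

```text
clock: 2.25
eef_pos: [0.5378, 0.3119, 0.0357]
orientation: [0.001, 0.153, 0.988, 0.0]
contact_force: [-1.2, -1.8, 1.7]
finger_gap: 0.661
grip_force: 0.7
```

carry_out(
  increments=[
    {"dx": 0,"dy": 0,"dz": 0,"spin": 0},
    {"dx": 0,"dy": 0,"dz": 0,"spin": 0},
    {"dx": 0,"dy": 0,"dz": 0,"spin": 0},
    {"dx": 0,"dy": 0,"dz": 0,"spin": 0},
    {"dx": 0,"dy": 0,"dz": 0,"spin": 0},
  ],
)

```text
clock: 2.67
eef_pos: [0.5378, 0.3119, 0.0357]
orientation: [0.001, 0.153, 0.988, 0.001]
contact_force: [-1.4, -0.5, 5.9]
finger_gap: 0.644
grip_force: 50.0
```

carry_out(
  increments=[
    {"dx": 0,"dy": 0,"dz": -0.004,"spin": 0},
    {"dx": 0,"dy": 0,"dz": -0.004,"spin": 0},
    {"dx": 0,"dy": 0,"dz": -0.004,"spin": 0},
    {"dx": 0,"dy": 0,"dz": -0.004,"spin": 0},
    {"dx": 0,"dy": 0,"dz": -0.004,"spin": 0},
  ],
)

```text
clock: 3.08
eef_pos: [0.5366, 0.3113, 0.0489]
orientation: [-0.0, 0.154, 0.988, -0.0]
contact_force: [0.5, -0.8, -3.6]
finger_gap: 0.644
grip_force: 50.0
```

Run:
```python
from h import *
go([.648,.068,.16],114.3)
p,d,c=cap('wrist'); cv2.imwrite('pics/wrist3.png',p[40:260,180:460]); X=cloud(c,d)
h=cv2.cvtColor(p,cv2.COLOR_BGR2HSV)
m=(h[...,1]<70)&(h[...,2]>90)&(np.hypot(X[...,0]-.504,X[...,1]-.32)<.09)
P=X[m]; P=P[P[:,2]<.06]; med=np.median(P[:,2]); P=P[abs(P[:,2]-med)<.02]
A=np.c_[P[:,:2]-P[:,:2].mean(0),np.ones(len(P))]; s=np.linalg.lstsq(A,P[:,2],rcond=None)[0]
cx=np.array([np.cos(np.radians(-17.8)),np.sin(np.radians(-17.8))])
print('z',s[2],'pitch deg (rear up +)',np.degrees(s[:2]@cx),'roll',np.degrees(s[:2]@[-cx[1],cx[0]]))
```

```text
clock 3.0833 p [0.5366 0.3113 0.0489] yaw 72.33 tilt 0.04 F [ 0.5 -0.8 -3.6] gap 0.644 49.99867379665375
in present axes /0.75 [-0.2399 -0.2641 -0.1482] spin -0.9326 dist 0.28976673094540595
in final axes /0.75 [-0.0018 -0.3568 -0.1482]
z 0.018351385879468246 pitch deg (rear up +) 0.580049092301747 roll 0.037343460193978516
```

The cover is held level (pitch 0.6°) at about 3.6 N. I'll raise it, carry it gently to the dish on a speed ramp, then spin it.

carry_out(
  increments=[
    {"dx": 0,"dy": 0,"dz": -0.012,"spin": 0},
    {"dx": 0,"dy": 0,"dz": -0.026,"spin": 0},
    {"dx": 0,"dy": 0,"dz": -0.034,"spin": 0},
    {"dx": 0,"dy": 0,"dz": -0.034,"spin": 0},
    {"dx": -0.0057,"dy": -0.0073,"dz": -0.02,"spin": 0},
  ],
)

```text
clock: 3.55
eef_pos: [0.5402, 0.3063, 0.1473]
orientation: [0.002, 0.153, 0.988, 0.001]
contact_force: [0.7, 0.3, -2.7]
finger_gap: 0.646
grip_force: 50.0
```

carry_out(
  increments=[
    {"dx": -0.0114,"dy": -0.0146,"dz": -0.009,"spin": 0},
    {"dx": -0.0172,"dy": -0.0219,"dz": 0,"spin": 0},
    {"dx": -0.0229,"dy": -0.0292,"dz": 0,"spin": 0},
    {"dx": -0.0262,"dy": -0.0335,"dz": 0,"spin": 0},
    {"dx": -0.0262,"dy": -0.0335,"dz": 0,"spin": 0},
  ],
)

```text
clock: 3.97
eef_pos: [0.5832, 0.1846, 0.1496]
orientation: [-0.001, 0.153, 0.988, -0.0]
contact_force: [0.5, -0.7, -3.6]
finger_gap: 0.646
grip_force: 50.0
```

carry_out(
  increments=[
    {"dx": -0.0262,"dy": -0.0335,"dz": 0,"spin": 0},
    {"dx": -0.0262,"dy": -0.0335,"dz": 0,"spin": 0},
    {"dx": -0.0229,"dy": -0.0292,"dz": 0,"spin": 0},
    {"dx": -0.0172,"dy": -0.0219,"dz": 0,"spin": 0},
    {"dx": -0.0114,"dy": -0.0146,"dz": 0,"spin": 0},
  ],
)

```text
clock: 4.38
eef_pos: [0.6276, 0.0647, 0.1496]
orientation: [-0.001, 0.155, 0.988, -0.0]
contact_force: [0.1, -0.6, -3.5]
finger_gap: 0.646
grip_force: 50.0
```

carry_out(
  increments=[
    {"dx": -0.0057,"dy": -0.0073,"dz": 0,"spin": -0.03},
    {"dx": 0,"dy": 0,"dz": 0,"spin": -0.07},
    {"dx": 0,"dy": 0,"dz": 0,"spin": -0.11},
    {"dx": 0,"dy": 0,"dz": 0,"spin": -0.13},
    {"dx": 0,"dy": 0,"dz": 0,"spin": -0.13},
  ],
)

```text
clock: 4.8
eef_pos: [0.6293, 0.0614, 0.1496]
orientation: [-0.001, -0.033, 0.999, 0.0]
contact_force: [-0.1, 0.1, -3.1]
finger_gap: 0.643
grip_force: 50.0
```

carry_out(
  increments=[
    {"dx": 0,"dy": 0,"dz": 0,"spin": -0.13},
    {"dx": 0,"dy": 0,"dz": 0,"spin": -0.13},
    {"dx": 0,"dy": 0,"dz": 0,"spin": -0.11},
    {"dx": 0,"dy": 0,"dz": 0,"spin": -0.07},
    {"dx": 0,"dy": 0,"dz": 0,"spin": -0.023},
  ],
)

```text
clock: 5.22
eef_pos: [0.6293, 0.0615, 0.1497]
orientation: [-0.001, -0.212, 0.977, 0.0]
contact_force: [-0.5, -0.1, -3.5]
finger_gap: 0.647
grip_force: 50.0
```

```bash
cat > st.py <<'E'
from h import *
import sys
from meas import comp
def status(save=None,cams=('wrist',)):
    o,tp,M=tool(); cx=-M[:2,0]/np.linalg.norm(M[:2,0]); cy=np.array([-cx[1],cx[0]])
    out={}
    for n in cams:
        p,d,c=cap(n); X=cloud(c,d); h=cv2.cvtColor(p,cv2.COLOR_BGR2HSV).astype(int); out[n]=(p,d,c,X,h)
        if save: cv2.imwrite(f'pics/{save}_{n}.png',p)
        q=X[...,:2]-tp[:2]; a=q@cx; b=q@cy; z=X[...,2]-tp[2]
        m=(h[...,1]<70)&(h[...,2]>70)&(abs(b)<.05)&(a<-.015)&(a>-.13)&(z<0)&(z>-.12)
        if m.sum()>200:
            A=np.c_[a[m],b[m],np.ones(m.sum())]; zz=z[m]; w=np.ones(len(zz),bool)
            for _ in range(6):
                s=np.linalg.lstsq(A[w],zz[w],rcond=None)[0]; w=abs(A@s-zz)<.004
            print(n,'plate pitch',np.degrees(np.arctan(s[0])).round(2),'roll',np.degrees(np.arctan(s[1])).round(2),'top at rib rel TCP',s[2].round(4),w.sum())
        for k,ar,ce in comp((h[...,0]>14)&(h[...,0]<32)&(h[...,1]>120)&(h[...,2]>110)&(np.hypot(a+.05,b)<.13)&(X[...,2]>(.008 if n=='wrist' else 0.006))&(z<0),amin=25):
            P=X[k]; print(n,'brass',ar,ce.round(),P.mean(0).round(3),'cover a,b',(a[k].mean()+.035).round(3),b[k].mean().round(3))
    return out
E
python3 - <<'E'
from st import *
go([.6296,.0602,.15],114.3); status('d1')
E
```

```text
clock 5.2167 p [0.6293 0.0615 0.1497] yaw 114.44 tilt 0.07 F [-0.5 -0.1 -3.5] gap 0.647 49.99828040599823
in present axes /0.75 [ 0.0004 -0.0017 -0.0005] spin 0.0031 dist 0.0013853768282246217
in final axes /0.75 [ 0.0004 -0.0017 -0.0005]
wrist plate pitch 0.51 roll 0.07 top at rib rel TCP -0.0308 18021
wrist brass 790 [322. 120.] [0.558 0.031 0.129] cover a,b -0.043 0.002
wrist brass 796 [359. 128.] [0.552 0.056 0.129] cover a,b -0.038 0.027
wrist brass 788 [283. 130.] [0.574 0.011 0.129] cover a,b -0.036 -0.023
```

Position and level are right, and the nuts are still on the cover. Now I'll loosen the grip in steps so the cover pivots.

carry_out(
  increments=[
    {"dx": 0,"dy": 0,"dz": 0,"spin": 0},
    {"dx": 0,"dy": 0,"dz": 0,"spin": 0},
  ],
  grip_force=20,
)

```text
clock: 5.43
eef_pos: [0.6296, 0.0615, 0.15]
orientation: [-0.0, -0.21, 0.978, 0.0]
contact_force: [-0.2, 0.1, -2.8]
finger_gap: 0.649
grip_force: 20.0
```

carry_out(
  increments=[
    {"dx": 0,"dy": 0,"dz": 0,"spin": 0},
    {"dx": 0,"dy": 0,"dz": 0,"spin": 0},
    {"dx": 0,"dy": 0,"dz": 0,"spin": 0},
  ],
  grip_force=12,
)

```text
clock: 5.68
eef_pos: [0.6299, 0.0615, 0.1502]
orientation: [0.0, -0.21, 0.978, 0.0]
contact_force: [0.4, 0.3, -3.4]
finger_gap: 0.651
grip_force: 12.0
```

Run:
```python
from st import *
status('d2')
```

```text
wrist plate pitch 38.09 roll 0.04 top at rib rel TCP -0.0418 6019
wrist brass 463 [322. 150.] [0.58  0.042 0.079] cover a,b -0.018 0.003
wrist brass 477 [351. 157.] [0.575 0.066 0.083] cover a,b -0.013 0.027
wrist brass 470 [291. 157.] [0.596 0.021 0.084] cover a,b -0.013 -0.023
```

It has pivoted to 38°. I'll clamp it there while the nuts slide.

carry_out(
  increments=[
    {"dx": 0,"dy": 0,"dz": 0,"spin": 0},
    {"dx": 0,"dy": 0,"dz": 0,"spin": 0},
    {"dx": 0,"dy": 0,"dz": 0,"spin": 0},
    {"dx": 0,"dy": 0,"dz": 0,"spin": 0},
    {"dx": 0,"dy": 0,"dz": 0,"spin": 0},
  ],
  grip_force=50,
)

```text
clock: 6.15
eef_pos: [0.6298, 0.0615, 0.1503]
orientation: [0.0, -0.211, 0.978, -0.0]
contact_force: [-0.4, -0.2, -3.6]
finger_gap: 0.647
grip_force: 50.0
```

carry_out(
  increments=[
    {"dx": 0,"dy": 0,"dz": 0,"spin": 0},
    {"dx": 0,"dy": 0,"dz": 0,"spin": 0},
    {"dx": 0,"dy": 0,"dz": 0,"spin": 0},
    {"dx": 0,"dy": 0,"dz": 0,"spin": 0},
    {"dx": 0,"dy": 0,"dz": 0,"spin": 0},
  ],
)

```text
clock: 6.57
eef_pos: [0.6298, 0.0615, 0.1503]
orientation: [-0.0, -0.211, 0.978, -0.0]
contact_force: [-0.4, -0.3, -2.7]
finger_gap: 0.642
grip_force: 50.0
```

Run:
```python
from st import *
go([.6296,.0602,.15],114.3)
o=status('d3',('wrist','top'))
cv2.imwrite('pics/d3.png',cv2.vconcat([o['wrist'][0][50:300,120:520],cv2.resize(o['top'][0][150:250,260:420],(400,250))]))
```

```text
clock 6.5667 p [0.6298 0.0615 0.1503] yaw 114.32 tilt 0.0 F [-0.4 -0.3 -2.7] gap 0.642 49.99893128871918
in present axes /0.75 [ 0.001  -0.0015  0.0003] spin 0.0005 dist 0.0013653526780817741
in final axes /0.75 [ 0.001  -0.0015  0.0003]
wrist plate pitch 42.18 roll 0.08 top at rib rel TCP -0.0449 6337
wrist brass 322 [297.  84.] [ 0.537 -0.004  0.017] cover a,b -0.077 -0.022
wrist brass 320 [345.  89.] [0.521 0.042 0.017] cover a,b -0.072 0.027
wrist brass 296 [322.  96.] [0.536 0.023 0.017] cover a,b -0.066 0.003
top plate pitch 42.65 roll 0.25 top at rib rel TCP -0.0458 140
```

View pics/d3.png

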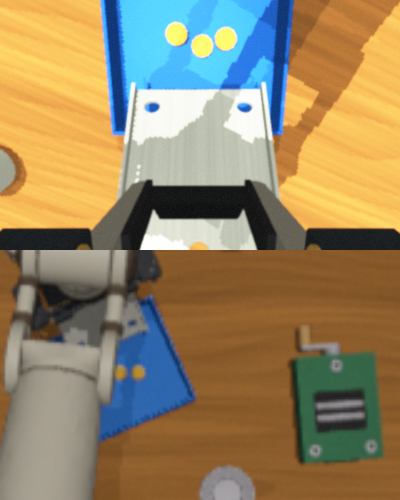

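The picture shows all three nuts on the dish floor, at about (176,34), (202,46) and (226,38), with the cover tipped 42° in the fingers. I'll carry the cover back to free bench and press it flat with a loose grip. Then I'll regrip it there.

carry_out(
  increments=[
    {"dx": 0,"dy": 0,"dz": -0.02,"spin": 0},
    {"dx": 0,"dy": 0,"dz": -0.03,"spin": 0},
    {"dx": -0.003,"dy": 0.022,"dz": -0.03,"spin": 0},
    {"dx": -0.003,"dy": 0.04,"dz": 0,"spin": 0},
    {"dx": -0.003,"dy": 0.048,"dz": 0,"spin": 0},
  ],
)

```text
clock: 7.08
eef_pos: [0.6037, 0.1388, 0.2127]
orientation: [0.002, -0.209, 0.978, -0.001]
contact_force: [0.9, 0.3, -3.1]
finger_gap: 0.647
grip_force: 50.0
```

carry_out(
  increments=[
    {"dx": -0.003,"dy": 0.048,"dz": 0,"spin": 0},
    {"dx": -0.003,"dy": 0.048,"dz": 0,"spin": 0},
    {"dx": -0.003,"dy": 0.048,"dz": 0,"spin": 0},
    {"dx": -0.003,"dy": 0.048,"dz": 0,"spin": 0},
    {"dx": -0.003,"dy": 0.032,"dz": 0,"spin": 0},
  ],
)

```text
clock: 7.5
eef_pos: [0.5414, 0.3002, 0.2104]
orientation: [-0.0, -0.212, 0.977, 0.001]
contact_force: [0.8, 0.0, -3.1]
finger_gap: 0.647
grip_force: 50.0
```

carry_out(
  increments=[
    {"dx": 0,"dy": 0.02,"dz": 0,"spin": 0.12},
    {"dx": 0,"dy": 0,"dz": 0,"spin": 0.14},
    {"dx": 0,"dy": 0,"dz": 0,"spin": 0.14},
    {"dx": 0,"dy": 0,"dz": 0,"spin": 0.14},
    {"dx": 0,"dy": 0,"dz": 0,"spin": 0.14},
  ],
)

```text
clock: 7.92
eef_pos: [0.5367, 0.3111, 0.2102]
orientation: [-0.0, 0.057, 0.998, -0.0]
contact_force: [0.2, -0.4, -2.5]
finger_gap: 0.647
grip_force: 50.0
```

carry_out(
  increments=[
    {"dx": 0,"dy": 0,"dz": 0,"spin": 0.14},
    {"dx": 0,"dy": 0,"dz": 0.02,"spin": 0.112},
    {"dx": 0,"dy": 0,"dz": 0.03,"spin": 0},
    {"dx": 0,"dy": 0,"dz": 0.03,"spin": 0},
    {"dx": 0,"dy": 0,"dz": 0.02,"spin": 0},
  ],
)

```text
clock: 8.33
eef_pos: [0.5359, 0.3105, 0.133]
orientation: [-0.001, 0.153, 0.988, -0.001]
contact_force: [-1.3, -0.3, -2.4]
finger_gap: 0.647
grip_force: 50.0
```

Run:
```python
from st import *
go([.537,.311,.034],72.3); status()
```

```text
clock 8.3333 p [0.5359 0.3105 0.133 ] yaw 72.38 tilt 0.14 F [-1.3 -0.3 -2.4] gap 0.647 49.99889373779297
in present axes /0.75 [-0.0015  0.0013  0.132 ] spin 0.0018 dist 0.0989988534883273
in final axes /0.75 [-0.0012  0.0011  0.132 ]
wrist plate pitch 41.93 roll -0.06 top at rib rel TCP -0.0452 6355
```

carry_out(
  increments=[
    {"dx": 0,"dy": 0,"dz": 0.01,"spin": 0},
    {"dx": -0.01,"dy": 0,"dz": 0.013,"spin": 0},
    {"dx": -0.012,"dy": 0,"dz": 0.013,"spin": 0},
    {"dx": -0.012,"dy": 0,"dz": 0.013,"spin": 0},
    {"dx": -0.012,"dy": 0,"dz": 0.013,"spin": 0},
  ],
  grip_force=15,
)

```text
clock: 8.8
eef_pos: [0.5739, 0.3004, 0.0914]
orientation: [0.004, 0.153, 0.988, 0.001]
contact_force: [1.7, -0.2, 2.0]
finger_gap: 0.647
grip_force: 15.0
```

carry_out(
  increments=[
    {"dx": -0.012,"dy": 0,"dz": 0.013,"spin": 0},
    {"dx": -0.012,"dy": 0,"dz": 0.013,"spin": 0},
    {"dx": -0.012,"dy": 0,"dz": 0.013,"spin": 0},
    {"dx": -0.012,"dy": 0,"dz": 0.013,"spin": 0},
  ],
)

```text
clock: 9.13
eef_pos: [0.6062, 0.2895, 0.0506]
orientation: [0.001, 0.153, 0.988, 0.001]
contact_force: [-0.6, -1.3, -1.9]
finger_gap: 0.649
grip_force: 15.0
```

Run:
```python
from st import *
go([.61,.288,.034],72.3); status()
```

```text
clock 9.1333 p [0.6062 0.2895 0.0506] yaw 72.36 tilt 0.16 F [-0.6 -1.3 -1.9] gap 0.649 14.999288320541382
in present axes /0.75 [-0.0054 -0.0004  0.0221] spin 0.0014 dist 0.01709455317487697
in final axes /0.75 [-0.0055 -0.0003  0.0221]
wrist plate pitch 6.99 roll 0.05 top at rib rel TCP -0.0323 17687
```

carry_out(
  increments=[
    {"dx": -0.003,"dy": 0,"dz": 0.007,"spin": 0},
    {"dx": -0.003,"dy": 0,"dz": 0.007,"spin": 0},
    {"dx": -0.002,"dy": 0,"dz": 0.006,"spin": 0},
    {"dx": 0,"dy": 0,"dz": 0,"spin": 0},
  ],
)

```text
clock: 9.52
eef_pos: [0.6109, 0.288, 0.0357]
orientation: [0.001, 0.153, 0.988, 0.0]
contact_force: [2.0, -0.8, 0.2]
finger_gap: 0.65
grip_force: 15.0
```

carry_out(
  increments=[
    {"dx": 0,"dy": 0,"dz": 0,"spin": 0},
    {"dx": 0,"dy": 0,"dz": 0,"spin": 0},
    {"dx": 0,"dy": 0,"dz": 0,"spin": 0},
  ],
  fingers=0.45,
  grip_force=3,
)

```text
clock: 9.77
eef_pos: [0.6097, 0.2879, 0.035]
orientation: [0.0, 0.153, 0.988, 0.0]
contact_force: [-0.7, 0.1, 0.3]
finger_gap: 0.728
grip_force: 0.0
```

carry_out(
  increments=[
    {"dx": 0,"dy": 0,"dz": 0,"spin": 0},
    {"dx": 0,"dy": 0,"dz": 0,"spin": 0},
    {"dx": 0,"dy": 0,"dz": 0,"spin": 0},
    {"dx": 0,"dy": 0,"dz": 0,"spin": 0},
    {"dx": 0,"dy": 0,"dz": 0,"spin": 0},
  ],
  fingers=-1,
  grip_force=60,
)

```text
clock: 10.18
eef_pos: [0.6097, 0.2879, 0.0349]
orientation: [-0.0, 0.153, 0.988, 0.0]
contact_force: [-1.2, 1.9, 1.1]
finger_gap: 0.646
grip_force: 60.0
```

carry_out(
  increments=[
    {"dx": 0,"dy": 0,"dz": 0,"spin": 0},
    {"dx": 0,"dy": 0,"dz": -0.01,"spin": 0},
    {"dx": 0,"dy": 0,"dz": -0.02,"spin": 0},
    {"dx": 0,"dy": 0,"dz": -0.02,"spin": 0},
    {"dx": 0,"dy": 0,"dz": 0,"spin": 0},
  ],
)

```text
clock: 10.6
eef_pos: [0.6128, 0.2884, 0.0775]
orientation: [0.004, 0.153, 0.988, 0.002]
contact_force: [0.7, 0.9, -1.1]
finger_gap: 0.646
grip_force: 60.0
```

Run:
```python
from st import *
go([.52,-.303,.15],94.5); status('e1')
```

```text
clock 10.6 p [0.6128 0.2884 0.0775] yaw 72.38 tilt 0.45 F [ 0.7  0.9 -1.1] gap 0.646 59.998818039894104
in present axes /0.75 [-0.1214 -0.7886 -0.0991] spin -0.4915 dist 0.603038886390918
in final axes /0.75 [ 0.1853 -0.7764 -0.0967]
wrist plate pitch 0.7 roll 0.24 top at rib rel TCP -0.03 20380
```

Level again (0.7°), with the underside 35 mm below the TCP. I'll raise, spin to the cutter's yaw, and carry it over.

carry_out(
  increments=[
    {"dx": 0,"dy": 0,"dz": -0.015,"spin": -0.06},
    {"dx": 0,"dy": 0,"dz": -0.025,"spin": -0.12},
    {"dx": 0,"dy": 0,"dz": -0.03,"spin": -0.13},
    {"dx": 0,"dy": 0,"dz": -0.02,"spin": -0.12},
    {"dx": 0.0027,"dy": -0.0114,"dz": -0.007,"spin": -0.062},
  ],
)

```text
clock: 11.07
eef_pos: [0.6097, 0.2805, 0.1485]
orientation: [0.003, -0.042, 0.999, 0.001]
contact_force: [0.8, 0.5, -2.0]
finger_gap: 0.646
grip_force: 60.0
```

carry_out(
  increments=[
    {"dx": 0.0055,"dy": -0.0228,"dz": 0,"spin": 0},
    {"dx": 0.0082,"dy": -0.0342,"dz": 0,"spin": 0},
    {"dx": 0.0109,"dy": -0.0457,"dz": 0,"spin": 0},
    {"dx": 0.0109,"dy": -0.0457,"dz": 0,"spin": 0},
    {"dx": 0.0109,"dy": -0.0457,"dz": 0,"spin": 0},
  ],
)

```text
clock: 11.48
eef_pos: [0.5841, 0.1299, 0.1448]
orientation: [-0.0, -0.04, 0.999, -0.0]
contact_force: [0.9, -0.2, -2.2]
finger_gap: 0.644
grip_force: 60.0
```

carry_out(
  increments=[
    {"dx": 0.0109,"dy": -0.0457,"dz": 0,"spin": 0},
    {"dx": 0.0109,"dy": -0.0457,"dz": 0,"spin": 0},
    {"dx": 0.0109,"dy": -0.0457,"dz": 0,"spin": 0},
    {"dx": 0.0109,"dy": -0.0457,"dz": 0,"spin": 0},
    {"dx": 0.0109,"dy": -0.0457,"dz": 0,"spin": 0},
  ],
)

```text
clock: 11.9
eef_pos: [0.5569, -0.0444, 0.145]
orientation: [0.0, -0.039, 0.999, -0.0]
contact_force: [-0.1, -0.3, -2.7]
finger_gap: 0.645
grip_force: 60.0
```

carry_out(
  increments=[
    {"dx": 0.0109,"dy": -0.0457,"dz": 0,"spin": 0},
    {"dx": 0.0109,"dy": -0.0457,"dz": 0,"spin": 0},
    {"dx": 0.0109,"dy": -0.0457,"dz": 0,"spin": 0},
    {"dx": 0.0109,"dy": -0.0457,"dz": 0,"spin": 0},
    {"dx": 0.0109,"dy": -0.0457,"dz": 0,"spin": 0},
  ],
)

```text
clock: 12.32
eef_pos: [0.5297, -0.2185, 0.145]
orientation: [0.0, -0.039, 0.999, 0.0]
contact_force: [1.6, 0.0, -2.2]
finger_gap: 0.641
grip_force: 60.0
```

carry_out(
  increments=[
    {"dx": 0.0109,"dy": -0.0457,"dz": 0,"spin": 0},
    {"dx": 0.0082,"dy": -0.0342,"dz": 0,"spin": 0},
    {"dx": 0.0055,"dy": -0.0228,"dz": 0,"spin": 0},
    {"dx": 0.0027,"dy": -0.0114,"dz": 0,"spin": 0},
    {"dx": 0,"dy": 0,"dz": 0,"spin": 0},
  ],
)

```text
clock: 12.73
eef_pos: [0.5162, -0.3054, 0.1449]
orientation: [-0.0, -0.038, 0.999, -0.0]
contact_force: [-0.3, -0.9, -2.9]
finger_gap: 0.645
grip_force: 60.0
```

Run:
```python
from st import *
# threads on the cutter from the first top/side pictures: bright spots on green at z=.05
for n in ['top','side']:
    f=np.load(n+'0.npz'); c={k:f[k] for k in 'KDRt'}; p=f['p']; h=cv2.cvtColor(p,cv2.COLOR_BGR2HSV).astype(int)
    for ap in ([423.7-.0,-0],):
        pass
    C=np.array([486,-306.])/1000; y=np.radians(4.6); ex=np.array([np.cos(y),np.sin(y)]); ey=np.array([-ex[1],ex[0]])
    for a,b in [(-.062,.042),(-.062,-.042),(.063,0)]:
        W=np.r_[C+a*ex+b*ey,.05]; uv=cv2.projectPoints(W[None],cv2.Rodrigues(c['R'])[0],c['t'],c['K'],c['D'])[0].ravel()
        u,v=uv.round().astype(int); r=6; s=h[v-r:v+r+1,u-r:u+r+1]; 
        w=np.clip(110-s[...,1],0,None).astype(float)*(s[...,2]>90); g=np.mgrid[v-r:v+r+1,u-r:u+r+1]
        ce=[(w*g[1]).sum()/w.sum(),(w*g[0]).sum()/w.sum()]
        print(n,(a,b),uv.round(1),np.round(ce,1),plane(c,[ce],.05)[0].round(4))
go([.52,-.303,.15],94.5); o=status('f1',('wrist','top'))
```

```text
top (-0.062, 0.042) [384.8 229.4] [385.6 229.9] [ 0.419 -0.272  0.05 ]
top (-0.062, -0.042) [407.2 227.9] [408.3 228.2] [ 0.4264 -0.3572  0.05  ]
top (0.063, 0) [393.3 195.4] [393.  192.9] [ 0.5581 -0.2997  0.05  ]
side (-0.062, 0.042) [347.6 154.4] [348.4 153.2] [ 0.4192 -0.2775  0.05  ]
side (-0.062, -0.042) [349.1 141.6] [349.7 140.8] [ 0.4261 -0.359   0.05  ]
side (0.063, 0) [311.3 146.1] [309.4 146.3] [ 0.5549 -0.299   0.05  ]
clock 12.7333 p [ 0.5162 -0.3054  0.1449] yaw 94.39 tilt 0.02 F [-0.3 -0.9 -2.9] gap 0.645 59.998565912246704
in present axes /0.75 [-0.0053  0.0027 -0.0068] spin -0.0024 dist 0.006790848506822725
in final axes /0.75 [-0.0053  0.0027 -0.0068]
wrist plate pitch 0.31 roll 0.04 top at rib rel TCP -0.03 20445
top plate pitch 0.77 roll 0.01 top at rib rel TCP -0.0313 202
```

View pics/f1_wrist.png

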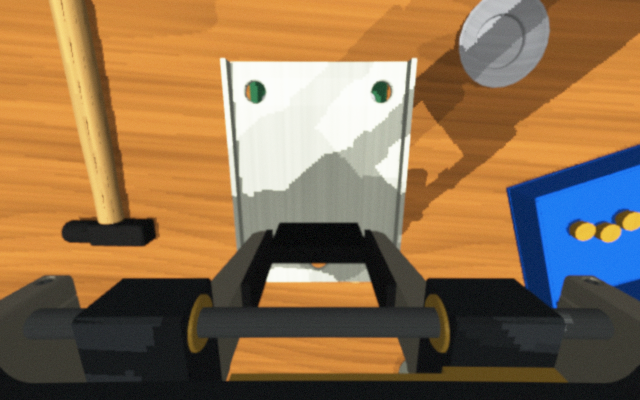

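The wrist view shows the cover above the cutter, with green visible through the front holes at (256,92) and (381,92). My reading of the rear thread is contaminated by the crank: the front pair to rear thread distance came out at 135 mm instead of 125. So I'll step 140 mm aside and measure the cover's holes and the threads in one wrist picture.

carry_out(
  increments=[
    {"dx": 0,"dy": 0.03,"dz": 0,"spin": 0},
    {"dx": 0,"dy": 0.045,"dz": 0,"spin": 0},
    {"dx": 0,"dy": 0.045,"dz": 0,"spin": 0},
    {"dx": 0,"dy": 0.045,"dz": 0,"spin": 0},
    {"dx": 0,"dy": 0.022,"dz": 0,"spin": 0},
  ],
)

```text
clock: 13.25
eef_pos: [0.5048, -0.1586, 0.1446]
orientation: [-0.001, -0.041, 0.999, 0.001]
contact_force: [0.1, 0.4, -2.4]
finger_gap: 0.648
grip_force: 60.0
```

carry_out(
  increments=[
    {"dx": 0,"dy": 0,"dz": 0,"spin": 0},
    {"dx": 0,"dy": 0,"dz": 0,"spin": 0},
    {"dx": 0,"dy": 0,"dz": 0,"spin": 0},
  ],
)

```text
clock: 13.5
eef_pos: [0.5059, -0.1639, 0.1452]
orientation: [0.0, -0.04, 0.999, -0.0]
contact_force: [0.2, 0.8, -2.9]
finger_gap: 0.647
grip_force: 60.0
```

Run:
```python
from st import *
go([.52,-.303,.15],94.5); o=status('g1',('wrist','top'))
for n in o: np.savez(f'g1{n}.npz',p=o[n][0],d=o[n][1],**o[n][2])
p,d,c,X,h=o['wrist']
m=(h[...,0]>60)&(h[...,0]<95)&(h[...,1]>70)&(X[...,2]>.04)&(X[...,2]<.06)
print(m.sum(),np.percentile(X[m][:,2],[5,50,95]),cv2.minAreaRect((X[m][:,:2]*1000).astype(np.float32)))
cv2.imwrite('pics/g1c.png',cv2.resize(p[30:330,40:440],(800,600)))
```

```text
clock 13.5 p [ 0.5059 -0.1639  0.1452] yaw 94.58 tilt 0.05 F [ 0.2  0.8 -2.9] gap 0.647 59.99865710735321
in present axes /0.75 [-0.0039 -0.1864 -0.0062] spin 0.0019 dist 0.13992687766194273
in final axes /0.75 [-0.0042 -0.1864 -0.0064]
wrist plate pitch 0.32 roll 0.02 top at rib rel TCP -0.0299 20409
top plate pitch 0.87 roll 0.51 top at rib rel TCP -0.0312 350
15177 [0.04868963 0.04984258 0.05100545] ((485.94708251953125, -308.90838623046875), (159.5297088623047, 117.50523376464844), 4.82655143737793)
```

View pics/g1c.png

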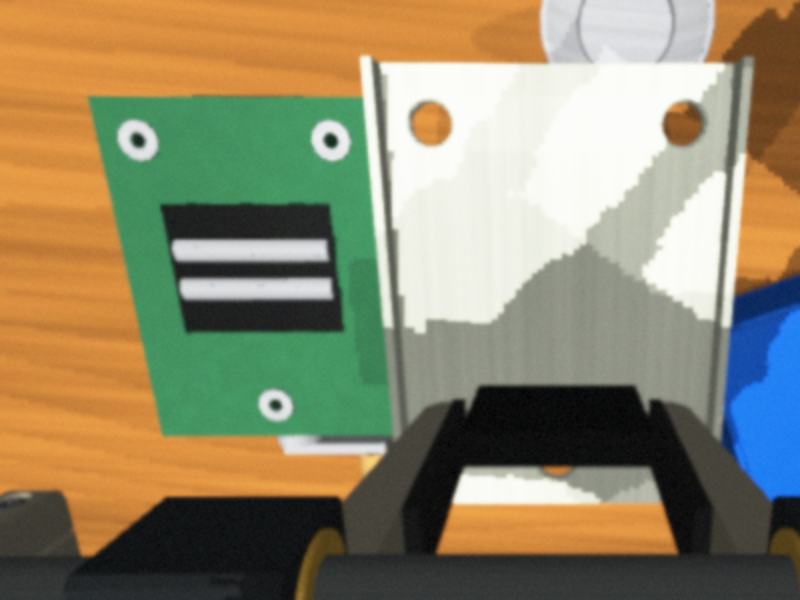

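The picture (crop scaled ×2) shows the three steel inserts at (138,140), (331,140) and (275,405) and the cover's front holes at (431,123) and (684,123). Next I compute the offset between them.

```bash
cat > off.py <<'E'
from h import *
from meas import comp
f=np.load('g1wrist.npz'); c={k:f[k] for k in 'KDRt'}; p=f['p']; h=cv2.cvtColor(p,cv2.COLOR_BGR2HSV).astype(int)
S,V=h[...,1],h[...,2]
def spot(u,v,m,z,r=16,lab=''):
    u,v=int(u),int(v); s=np.zeros_like(m); s[v-r:v+r+1,u-r:u+r+1]=m[v-r:v+r+1,u-r:u+r+1]
    k=max(comp(s,amin=5),key=lambda t:t[1])[0]
    cn=cv2.findContours(k.astype(np.uint8),cv2.RETR_EXTERNAL,cv2.CHAIN_APPROX_NONE)[0]; cn=max(cn,key=len)
    P=plane(c,cn.reshape(-1,2),z); (x,y),r=cv2.minEnclosingCircle((P[:,:2]*1000).astype(np.float32))
    e=cv2.fitEllipse((P[:,:2]*1000).astype(np.float32)); print(lab,'ellipse',np.round(e[0],1),np.round(e[1],1)); return np.array(e[0])
T=[spot(40+u/2,30+v/2,(S<70)&(V>100),.05,14,'thread') for u,v in [(331,140),(138,140),(275,405)]]
Hh=[spot(40+u/2,30+v/2,(S>90),.1152,16,'hole') for u,v in [(684,123),(431,123)]]
def yaw01(a,b): d=a-b; return np.degrees(np.arctan2(-d[0],d[1]))
print('thread sides',np.linalg.norm(T[0]-T[1]),np.linalg.norm(T[2]-(T[0]+T[1])/2),'yaw',yaw01(T[0],T[1]),'axis yaw',np.degrees(np.arctan2(*(T[2]-(T[0]+T[1])/2)[::-1])))
print('hole dist',np.linalg.norm(Hh[0]-Hh[1]),'yaw',yaw01(*Hh))
# rear direction check: plate outline
o,tp,M=tool(); print('TCP',tp.round(4),'tool yaw',np.degrees(np.arctan2(M[1,1],M[0,1]))-90)
model=np.array([[-62,42],[-62,-42],[63,0]],float)
A=np.array(T); mc,ac=model.mean(0),A.mean(0); U,_,Vt=np.linalg.svd((model-mc).T@(A-ac)); R=(U@Vt).T
cy=np.degrees(np.arctan2(R[1,0],R[0,0])); C=ac-R@mc; print('cutter',C.round(1),'yaw',cy.round(2),'resid',(A-(model@R.T+C)).round(1).tolist())
hy=yaw01(*Hh); a=np.radians(hy); Hc=(Hh[0]+Hh[1])/2+62*np.array([np.cos(a),np.sin(a)]); print('cover centre',Hc.round(1),'yaw',hy.round(2))
# TCP goal
dy=np.radians(cy-hy); rel=tp[:2]*1000-Hc; print('TCP rel cover centre in cover axes',(np.array([[np.cos(a),np.sin(a)],[-np.sin(a),np.cos(a)]])@rel).round(1))
g=C+np.array([[np.cos(dy),-np.sin(dy)],[np.sin(dy),np.cos(dy)]])@rel; g=np.r_[g/1000,.145]
y0=np.degrees(np.arctan2(M[1,1],M[0,1])); print('goal',g.round(4)); go(g,y0+cy-hy)
E
python3 off.py
```

```text
thread ellipse [ 420.  -271.3] [16.7 16.9]
thread ellipse [ 427.  -355.1] [16.7 17.1]
thread ellipse [ 548.2 -302.6] [16.9 17.2]
hole ellipse [ 407.7 -130.5] [11.8 12.9]
hole ellipse [ 414.2 -213.2] [12.4 12.8]
thread sides 84.0415123876106 125.08146833208225 yaw 4.780831627308094 axis yaw 4.867180314265043
hole dist 82.96729467976374 yaw 4.506858483336958
TCP [ 0.5059 -0.1647  0.1452] tool yaw 4.492313605346155
cutter [ 485.3 -307.9] yaw 4.85 resid [[0.0, 0.0], [-0.1, -0.0], [0.1, 0.0]]
cover centre [ 472.7 -167. ] yaw 4.51
TCP rel cover centre in cover axes [33.2 -0.3]
goal [ 0.5184 -0.3054  0.145 ]
clock 13.6 p [ 0.5059 -0.1647  0.1452] yaw 94.49 tilt 0.03 F [ 0.9  0.6 -3.1] gap 0.642 59.998708963394165
in present axes /0.75 [-0.002  -0.1884  0.0003] spin -0.0075 dist 0.1412858578816506
in final axes /0.75 [-0.0009 -0.1884  0.0002]
```

The thread triangle fits within 0.1 mm, which puts the cutter at (0.4853, -0.3079), yaw 4.85°. I'll move over it, then lower until the underside is about 12 mm above the top.

carry_out(
  increments=[
    {"dx": -0.0009,"dy": -0.025,"dz": 0,"spin": -0.0075},
    {"dx": 0,"dy": -0.04,"dz": 0,"spin": 0},
    {"dx": 0,"dy": -0.045,"dz": 0,"spin": 0},
    {"dx": 0,"dy": -0.045,"dz": 0,"spin": 0},
    {"dx": 0,"dy": -0.0334,"dz": 0,"spin": 0},
  ],
)

```text
clock: 14.02
eef_pos: [0.5179, -0.3085, 0.145]
orientation: [0.0, -0.041, 0.999, -0.001]
contact_force: [-0.2, 0.0, -2.3]
finger_gap: 0.643
grip_force: 60.0
```

carry_out(
  increments=[
    {"dx": 0,"dy": 0,"dz": 0,"spin": 0},
    {"dx": 0,"dy": 0,"dz": 0.015,"spin": 0},
    {"dx": 0,"dy": 0,"dz": 0.015,"spin": 0},
    {"dx": 0,"dy": 0,"dz": 0.015,"spin": 0},
    {"dx": 0,"dy": 0,"dz": 0.011,"spin": 0},
  ],
)

```text
clock: 14.43
eef_pos: [0.5171, -0.3029, 0.1002]
orientation: [-0.001, -0.043, 0.999, 0.001]
contact_force: [0.1, -0.4, -3.3]
finger_gap: 0.645
grip_force: 60.0
```

carry_out(
  increments=[
    {"dx": 0,"dy": 0,"dz": 0.005,"spin": 0},
    {"dx": 0,"dy": 0,"dz": 0,"spin": 0},
    {"dx": 0,"dy": 0,"dz": 0,"spin": 0},
    {"dx": 0,"dy": 0,"dz": 0,"spin": 0},
  ],
)

```text
clock: 14.77
eef_pos: [0.5186, -0.3049, 0.0999]
orientation: [0.0, -0.043, 0.999, -0.0]
contact_force: [0.3, -0.1, -2.1]
finger_gap: 0.647
grip_force: 60.0
```

Run:
```python
from st import *
go([.5184,-.3054,.097],94.85); o=status('k1',('wrist',))
p,d,c,X,h=o['wrist']; np.savez('k1.npz',p=p,d=d,**c)
q=p[60:290,200:440]; cv2.imwrite('pics/k1c.png',cv2.resize(q,None,fx=2.6,fy=2.6,interpolation=cv2.INTER_CUBIC))
```

```text
clock 14.7667 p [ 0.5186 -0.3049  0.0999] yaw 94.88 tilt 0.07 F [ 0.3 -0.1 -2.1] gap 0.647 59.998818039894104
in present axes /0.75 [ 0.0004 -0.0007  0.0039] spin 0.0007 dist 0.0029709996871147624
in final axes /0.75 [ 0.0004 -0.0007  0.0039]
wrist plate pitch 0.35 roll -0.0 top at rib rel TCP -0.03 20429
wrist brass 76 [359. 285.] [ 0.587 -0.261  0.036] cover a,b 0.107 0.038
```

View pics/k1c.png

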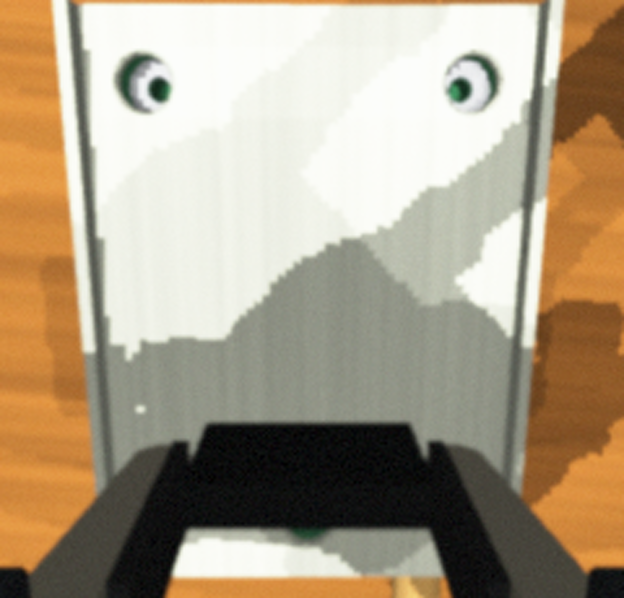

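The inserts show through both front holes, at (159,88) and (458,90) in the crop. They shift symmetrically inward, as parallax over the gap predicts. A numeric check follows.

Run:
```python
from h import *
f=np.load('k1.npz'); c={k:f[k] for k in 'KDRt'}; s=1/2.6
T=plane(c,[[200+458*s,60+90*s],[200+159*s,60+88*s]],.05); 
Ht=plane(c,[[200+472*s,60+83*s],[200+145*s,60+83*s]],.070); 
print('thread',T.round(4)[:,:2].tolist(),'hole',Ht.round(4)[:,:2].tolist(),'diff mm',((Ht-T)[:,:2]*1000).round(1).tolist())
```

```text
thread [[0.4203, -0.2712], [0.4269, -0.3548]] hole [[0.4203, -0.2716], [0.4273, -0.3544]] diff mm [[-0.0, -0.4], [0.4, 0.3]]
```

Both front holes are within 0.5 mm of their threads, the cover is level (0.35°) and the gap is about 15 mm. I'll hand it in.

Run:
```python
from h import *
print(workorder.close_job())
```

```text
the job is handed in; nothing more can be done
None
```

I handed the job in with all three nuts in the blue dish and the cover held level about 15 mm above the cutter; the front holes measured within 0.5 mm of their threads, and the rear hole, mostly hidden by the grip, was placed from the fitted geometry.

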